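Centre the paint jar on the scale pan

TASK

The edge-paint jar stands off-centre, overhanging the small rocking pan of the bench scale, which spoils the weighing. Tap or push it lightly with the fingertips until it stands upright in the middle of the pan, with an even rim of pan showing all round. Do not grasp, lift or topple the jar, do not lean on the scale or its pan, and leave the other things on the table where they are.

Things in the scene. Friction and masses are not known exactly. Their poses are not given: they have to be found in the camera images.
- jar: small brown edge-paint jar, pale label, black screw cap; loose, 60 to 130 g, 70 mm tall; body 43 mm in diameter, straight to about 45 mm up, then shoulder and cap (34 mm). Origin: centre of the underside, z up. A push of 0.3 to 1 N slides it on the pan; pushed above about 30 mm up it may rock or tip, a slow push 10 to 15 mm up is safe. Keep touches under 5 N.
- pan_center (a point): centre of the flat top of the scale's round steel pan, 60 mm in diameter, 6 mm thick, about 50 mm above the table. The pan is springy: it rocks up to 4 degrees about this point's y axis and dips on the loaded side. z is the pan's normal; x and y are turned at random. The jar's axis starts 15 to 19 mm from this point, in any direction.
- pan: the same pan; origin 6 mm below pan_center on the pan's axis, axes as pan_center
- scale: compact grey bench scale, fixed; case 130 x 118 mm, its top 30 mm above the table, dark display panel at the -x end (toward the robot). Origin on the table under the middle of the case; the pan stands above the case, 20 mm toward the case's +x.
- spool: bystander: loose thread spool, 44 mm in diameter, 58 mm tall, origin at the centre of its underside
- beeswax: bystander: loose notched block of beeswax, 38 x 58 x 18 mm, origin at the centre of its underside
- tape_measure: bystander: loose tape measure, 31 x 71 x 56 mm, origin at the centre of its underside
Not all that is in view belongs to the job. Of the things that look like the jar, the smallest one is meant.

How it is judged:
By the outcome, as a careful person would: the job done as asked, in the order asked, and still so for the second after the job is handed in, with the robot touching nothing.
It also fails if it takes over 54 s, if anything falls off the work surface, if the arm or the gripper's body presses on something with over 40 N, if the wrist force passes 120 N, or if a joint passes its speed limit or range.

ROBOT

A 7-joint arm with a two-finger parallel gripper is mounted at the origin on a cart in front of the work surface, level with it; the furniture and walls round the work are solid. World frame = base frame: x ahead of the robot, y to its left, z up, the work surface at z = 0. Lengths are in mm, angles in rad, forces in N, time in s.
With the tool pointing down it reaches from about 400 to 875 mm from the base axis. Payload 4.4 kg.
Tool frame: the origin (TCP) lies midway between the tips of the shut fingers; the grasp point (between the pads) lies ctrl.grip_depth behind it (ctrl.grip_depth is the distance from the TCP to the grasp point, in mm); z points along the fingers, y is the line along which they close (so a half turn about z gives the same grasp; the last joint's range is limited). The gripper opens to 85 mm and grips with 20 to 120 N. Pads are 22 mm wide; open, the fingers measure 114 mm over their backs; the gripper's body (76 mm by 85 mm) begins 54 mm behind the grasp point. The pads swing forward as they close: fully open they stand 13 mm farther back than shut.
Start: joints at [-1.279, 0.628, 0.038, 1.517, -0.027, 0.996, -0.02], TCP at [227.617, 608.858, 231.313] pointing down, gripper open.
Joint ranges: [-3.06, 3.06], [-0.37, 2.12], [-1.25, 1.32], [0.18, 2.47], [-1.1, 4.24], [0.23, 1.98], [-2.94, 2.94]. Speed limits (rad/s): [2.57, 2.57, 3.14, 3.14, 3.14, 3.14, 3.14].

INTERFACE

Orientations are given as [roll, pitch, yaw] about the fixed x, y, z axes, in that order (R = Rz(yaw) Ry(pitch) Rx(roll)).
In Python, from cell import ctrl gives the robot as it stands.
- The arm moves only by the tool carry_out, never from a script. Its argument "deltas" is one flat list of numbers, 7 for each row, row after row: the turn, a rotation vector about the tool's x, y, z in degrees, then the shift along the tool's x, y, z in m, then the closure, from -1 (fully open) to 1 (shut). In form: [wx, wy, wz, dx, dy, dz, claw, wx, wy, wz, dx, dy, dz, claw, ...]. A call has 1 to 12 rows; each row shifts and turns the commanded pose from where the row before left it, along the tool's axes as they then stand; what a row does not reach is not made up. A row lasts 1/8 s, in which the tool goes at most 62.5 mm and 10.7 degrees, less where a joint would pass 70% of its speed; a pose out of reach is approached as far as the arm can. A call with a gripper value outside its range is refused whole. The fingers move at their own pace and stop on an object; the grip force is fixed at half the most. Time passes only in rows, so rows that do not move let the fingers close. It gives the time, the measured TCP pose, the force, the opening and the grip force at its end, in the units of the state.
- ctrl.read_state(): the state, without advancing time (a new reading comes with each control period).
- ctrl.get_image(name): name is "scene" or "side" or "wrist"; returns the picture (400x640x3 uint8, red, green, blue); there is no depth.
- ctrl.calibration(name): a dict with "mtx" (3x3 intrinsics, pixels), "R" (3x3) and "t" (3): a world point X has camera coordinates R X + t. Camera axes: x right, y down, z forward; pixel columns grow to the right and rows downward; lengths in mm; the calibration is good to about 2 mm. A picture is of the moment at which its call begins: read the wrist's pose just before it. calibration takes no time and is no camera call; for the wrist camera it gives the pose at the moment of the call.
- ctrl.finish_job(): hands the job in; it is judged then, once.
The state is a dict: "clock": time; "qpos": joint angles; "qd": joint speeds; "tau": joint torques, N m; "eef_pos": TCP position; "tool_rot": TCP orientation; "force": force on the tool from outside, world axes, zero at the start; "torque": the same for the moment, N m; "width": finger opening in mm; "gripper_force": force on a finger pad.
Only numpy, scipy, OpenCV 4.12 (cv2) and the standard library are available. Lean on these libraries where they do the work, as an engineer would, in place of code of your own. Each camera call takes 0.05 s, during which the arm holds its last target. There are 200 camera calls.

## Working session

There is one attempt and no reset: what is moved stays moved. The work goes in short steps, Python scripts to look and compute and a tool call to move; the robot and the scene stay as the last step left them, time stands still between calls to the robot, and variables do not carry over. Pictures are saved under pics/ and viewed, at most 13 in all, crops included, and the job is handed in when it is done.

Besides the shell and the picture viewer there is one more tool, called after "Call:" in YAML: its name, and indented under it one key for each argument. carry_out: Moves the arm, as the interface text tells. Its arguments: {"type":"object","properties":{"deltas":{"type":"array"}},"required":["deltas"]}

```bash
mkdir -p pics; python3 - <<'E'
from cell import ctrl
import cv2,numpy as np
print(ctrl.read_state()); print(ctrl.grip_depth)
for n in("scene","side"):
    cv2.imwrite(f"pics/{n}0.png",ctrl.get_image(n)[:,:,::-1]); print(n,ctrl.calibration(n))
a=cv2.imread("pics/scene0.png");b=cv2.imread("pics/side0.png")
cv2.imwrite("pics/both0.png",cv2.resize(np.vstack([a,b]),(480,600)))
E
```

```text
{'clock': 0.0, 'qpos': array([-1.27880525,  0.62932256,  0.03844647,  1.51839771, -0.0270162 ,
        0.99632635, -0.01999933]), 'qd': array([ 0.00070404,  0.00096103,  0.00093213,  0.00016559, -0.00049734,
       -0.00063968,  0.00060546]), 'tau': array([ 6.48657096e-04, -5.63399649e+01,  1.22680161e+00, -1.93431598e+01,
        1.10458047e-02,  1.06858570e-02, -2.42192391e-05]), 'eef_pos': array([227.3782589 , 608.23964964, 230.39496363]), 'tool_rot': array([-3.13965674e+00,  1.42644573e-05,  2.78378912e+00]), 'force': array([ 0.32005629,  0.96172672, -1.26078049]), 'torque': array([ 0.03637062, -0.07781399, -0.03100224]), 'gripper_force': 0.0, 'width': 85.49345227829944}
18.700000000000003
scene {'mtx': array([[477.27964268,   0.        , 330.32264373],
       [  0.        , 477.27964268, 199.90723885],
       [  0.        ,   0.        ,   1.        ]]), 'R': array([[ 0.9034766 , -0.42801937,  0.02300971],
       [-0.17801342, -0.42350628, -0.88823063],
       [ 0.38992467,  0.79839956, -0.45882121]]), 't': array([-527.72712552,  148.98785518,  996.48797846])}
side {'mtx': array([[375.61158023,   0.        , 326.54753905],
       [  0.        , 375.61158023, 192.22576127],
       [  0.        ,   0.        ,   1.        ]]), 'R': array([[-0.9934248 , -0.11430818, -0.00638855],
       [-0.04515409,  0.4424796 , -0.89564106],
       [ 0.1052059 , -0.88946357, -0.44473169]]), 't': array([563.93424081,  96.1936618 , 974.4265788 ])}
```

View pics/scene0.png

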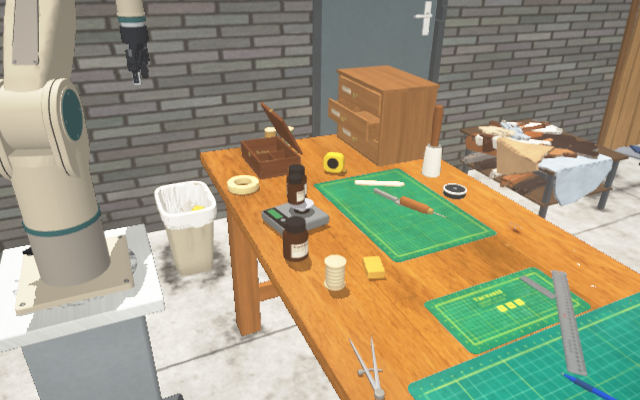

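View pics/side0.png

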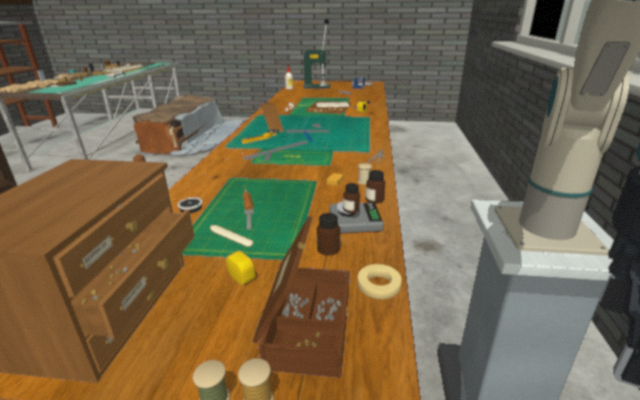

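The scene picture shows the scale near (295,215), with one dark jar at (297,185) and another at (296,242). The side picture shows the pan jar at (351,200) and look-alikes at (327,232) and (376,187). I'll zoom in on both.

```bash
python3 - <<'E'
import cv2,numpy as np
a=cv2.imread("pics/scene0.png")[155:275,240:400];b=cv2.imread("pics/side0.png")[150:270,280:440]
r=lambda i:cv2.resize(i,(800,600),interpolation=cv2.INTER_CUBIC)
cv2.imwrite("pics/z0.png",cv2.resize(np.hstack([r(a),r(b)]),(800,300)))
c=np.hstack([cv2.resize(a[:75,20:100],(400,375),interpolation=3),cv2.resize(b[20:95,40:120],(400,375),interpolation=3)])
cv2.imwrite("pics/z0.png",c)
E
```

```text
(no output)
```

View pics/z0.png

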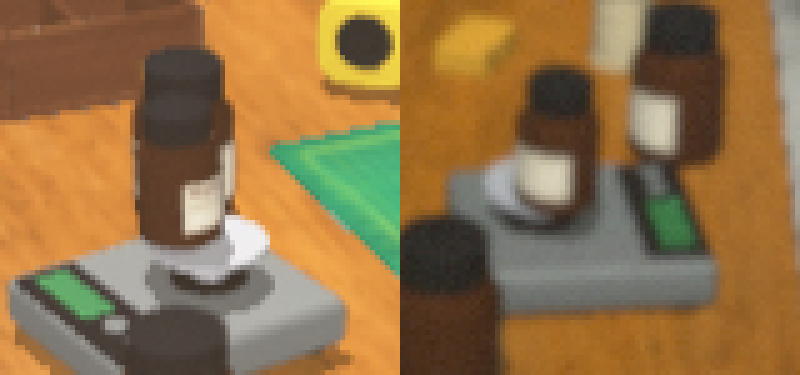

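The zoom shows the pan jar with its base at about (297,202) in scene and (352,212) in side. The pan sticks out to the right in scene and away to the left in side. The look-alikes are larger and stand on the table. Next I'll triangulate roughly and get the wrist camera geometry.

```bash
cat >h.py <<'E'
from cell import ctrl
import cv2,numpy as np
from scipy.spatial.transform import Rotation as Ro
def ray(c,p):
    d=c["R"].T@np.linalg.inv(c["mtx"])@[p[0],p[1],1]; return -c["R"].T@c["t"],d
def onz(c,p,z):
    o,d=ray(c,p); return o+d*(z-o[2])/d[2]
def proj(c,X):
    v=c["mtx"]@(c["R"]@X+c["t"]); return v[:2]/v[2]
def tool(s=None):
    s=s or ctrl.read_state(); return s["eef_pos"],Ro.from_euler("xyz",s["tool_rot"])
def plan(tgt,rpy):
    p,R=tool(); T=Ro.from_euler("xyz",rpy)
    print("shift tool mm",R.inv().apply(np.array(tgt)-p).round(1),"rot deg tool",np.degrees((R.inv()*T).as_rotvec()).round(2))
E
python3 - <<'E'
from h import *
S=ctrl.calibration("scene");D=ctrl.calibration("side");W=ctrl.calibration("wrist")
print("jar base",onz(S,(296.6,203),50),onz(D,(352,211.5),50))
print("jar cap top",onz(S,(295.8,176),120),onz(D,(352,184),120))
print("big front",onz(S,(296,258),0),onz(D,(376,200),0)); print("big back",onz(D,(328,252),0))
print("spool",onz(S,(335,288),0),"beeswax",onz(S,(374,275),0),"tape",onz(S,(333,172),0))
for n,p in dict(a=(262,214),b=(329,216)).items(): print(n,onz(S,p,30))
for p in ((420-0,0),(320+45/5*0+448/5-80,170+175/5),(320+(715-400)/5,170+260/5),(320+(500-400)/5,170+290/5),(320+(690-400)/5,170+165/5)): print(onz(D,p,30))
p,R=tool();print("cam in tool",R.inv().apply(-W["R"].T@W["t"]-p), (R.inv().as_matrix()@W["R"].T).round(3), W["mtx"][0])
plan([500,250,400],[np.pi,0,tool()[1].as_euler("xyz")[2]])
E
```

```text
jar base [499.2727933   18.96284048  50.        ] [496.32177673  46.17642673  50.        ]
jar cap top [500.91254899  26.52166062 120.        ] [498.88240676  29.52612711 120.        ]
big front [ 435.69708449 -135.47412235    0.        ] [ 432.16099134 -120.57244867    0.        ]
big back [545.94238875 158.66877893   0.        ]
spool [ 468.4223195  -266.32047654    0.        ] beeswax [ 563.24578283 -259.71305644    0.        ] tape [714.4403829  255.72463442   0.        ]
a [413.66989429  33.37710047  30.        ]
b [560.82244511 -39.965387    30.        ]
[5.33027042e+03 4.77621216e+04 3.00000000e+01]
[561.24652514 -19.64768894  30.        ]
[416.54962934  56.80901134  30.        ]
[522.80393526  96.84677567  30.        ]
[428.39322011 -45.12814304  30.        ]
cam in tool [  77.92573637   -0.82781565 -142.58327719] [[ 0.    -0.953 -0.304]
 [ 1.     0.001 -0.   ]
 [ 0.001 -0.304  0.953]] [301.28409984   0.         317.38316486]
shift tool mm [-380.8 -240.4 -169.1] rot deg tool [-0.1  0.  -0. ]
```

Call:
carry_out:
  deltas: [0,0,0,-0.038,-0.035,0,0.44,0,0,0,-0.038,-0.035,0,0.44,0,0,0,-0.038,-0.035,0,0.44,0,0,0,-0.038,-0.035,0,0.44,0,0,0,-0.038,-0.035,0,0.44,0,0,0,-0.038,-0.035,0,0.44,0,0,0,-0.038,-0.035,0,0.44,0,0,0,-0.038,-0.035,0,0.44,0,0,0,-0.038,-0.035,0,0.44,0,0,0,-0.038,-0.035,0,0.44,0,0,0,-0.038,-0.035,0,0.44,0,0,0,-0.038,-0.035,0,0.44]

```text
clock: 1.6
eef_pos: [508.1, 54.2, 231.1]
tool_rot: [3.142, -0.0, 2.784]
force: [-0.1, 0.1, 0.2]
width: 24.1
gripper_force: 0.0
```

Call:
carry_out:
  deltas: [0,0,0,-0.038,-0.035,0,0.44,0,0,0,-0.038,-0.033,0,0.44,0,0,8.2,0,0,0,0.44,0,0,8.2,0,0,0,0.44,0,0,8.2,0,0,0,0.44,0,0,0,0,0,0,0.44,0,0,0,0,0,0,0.44]

```text
clock: 2.48
eef_pos: [554.8, -34.4, 231.1]
tool_rot: [-3.141, -0.0, 2.357]
force: [0.1, -0.1, 0.6]
width: 23.9
gripper_force: 0.0
```

```bash
python3 - <<'E'
from h import *
s=ctrl.read_state();print(s["clock"],s["eef_pos"],s["tool_rot"],s["width"])
W=ctrl.calibration("wrist");im=ctrl.get_image("wrist")[:,:,::-1]
cv2.imwrite("pics/w1.png",im);np.savez("w1.npz",**W)
print(proj(W,np.array([499,29,50])))
E
```

```text
2.475 [554.84650142 -34.39294056 231.11879635] [-3.14130699e+00 -3.69890057e-04  2.35705137e+00] 23.856749555771778
[323.66049289  93.74327153]
```

View pics/w1.png

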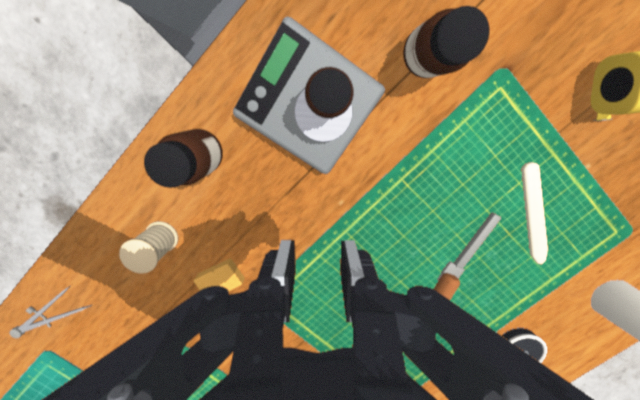

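The wrist view shows the scale well. The jar cap is at about (328,92), the bright exposed pan is at about (324,118) below it, and the shadow lies on its left. I'll fit the circles.

```bash
cat >>h.py <<'E'
from scipy.optimize import least_squares
def circ(P,r=None,c0=None):
    f=lambda v:np.hypot(P[:,0]-v[0],P[:,1]-v[1])-(r or v[2])
    q=least_squares(f,[*(P.mean(0) if c0 is None else c0),r or 20],loss="soft_l1",f_scale=.7); return q.x,np.abs(f(q.x)).mean()
def measure(im,W,x0,x1,y0,y1,zc=120,zp=50,vis=None):
    h=cv2.cvtColor(im,cv2.COLOR_BGR2HSV); m=np.zeros(im.shape[:2],np.uint8); w=m.copy()
    w[y0:y1,x0:x1]=255
    big=lambda m:max(cv2.findContours(m,cv2.RETR_EXTERNAL,cv2.CHAIN_APPROX_NONE)[0],key=cv2.contourArea)
    pan=big(((h[...,2]>185)&(h[...,1]<60)&(w>0)).astype(np.uint8))
    jar=((h[...,2]<80)&(h[...,1]<255)&(w>0)).astype(np.uint8)
    jar=big(cv2.morphologyEx(jar,cv2.MORPH_OPEN,np.ones((5,5),np.uint8)))
    hull=cv2.convexHull(pan)[:,0].astype(float)
    P=np.array([onz(W,p,zp)[:2] for p in pan[:,0]])
    out={}
    c,_=circ(np.array([onz(W,p,zp)[:2] for p in cv2.convexHull(pan)[:,0]]),30)
    for _ in range(10):                      # keep outer rim points only
        k=np.abs(np.hypot(*(P-c[:2]).T)-30)<1.5; c,e=circ(P[k],30,c[:2])
    out["pan"]=(c[:2],e,k.sum())
    (jx,jy),jr=cv2.minEnclosingCircle(jar); out["cap"]=(onz(W,(jx,jy),zc)[:2],(jx,jy,jr)); out["panbox"]=cv2.boundingRect(pan)
    if vis:
        v=im.copy(); cv2.drawContours(v,[pan],-1,(0,0,255),1); cv2.drawContours(v,[jar],-1,(0,255,0),1)
        for a in np.linspace(0,6.28,60):
            q=proj(W,np.array([c[0]+30*np.cos(a),c[1]+30*np.sin(a),zp])).round().astype(int); v[q[1],q[0]]=(255,0,0)
        cv2.imwrite(vis,cv2.resize(v[y0:y1,x0:x1],None,fx=5,fy=5,interpolation=0))
    return out
E
python3 - <<'E'
from h import *
W=dict(np.load("w1.npz"));im=cv2.imread("pics/w1.png")
print(measure(im,W,288,372,55,155,vis="pics/m1.png"))
for p in [(290,17),(384,92),(328,173),(234,113)]: print(onz(W,p,30).round(1))
E
```

```text
{'pan': (array([510.9431505 ,  16.66804698]), np.float64(0.319179733063384), np.int64(69)), 'cap': (array([501.43890686,  30.68569474]), (329.0, 92.5, 24.683090209960938)), 'panbox': (304, 105, 49, 36)}
[423.   56.9  30. ]
[543.6  76.8  30. ]
[565.  -28.3  30. ]
[443.6 -54.3  30. ]
```

View pics/m1.png

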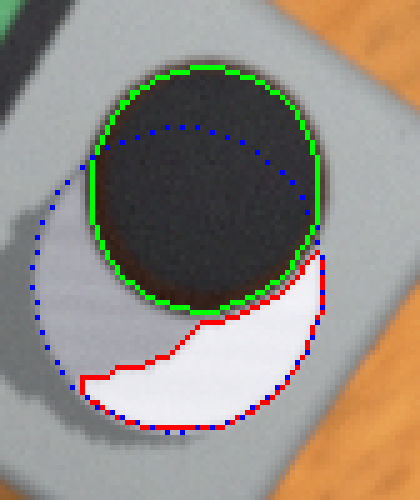

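Pan centre is (510.9,16.7), which agrees with the scale corners, and the jar is about 17 mm off toward (-0.56,+0.83). I'll push along (0.56,-0.83) with two slightly parted fingertips. The tool will lean back 12° so only the tips touch, low on the jar.

Call:
carry_out:
  deltas: [0,0,5.4,0,0,0,0.44,0,0,5.4,0,0,0,0.44,0,0,0,0.043,-0.0025,0,0.44,0,0,0,0.043,-0.0025,0,0.44,0,0,0,0.043,-0.0025,0,0.44,0,0,0,0,0,0.031,0.44,0,0,0,0,0,0.031,0.44,0,0,0,0,0,0.031,0.44,0,0,0,0,0,0.031,0.44,0,-6,0,0,0,0,0.44,0,-6,0,0,0,0,0.44,0,0,0,0,0,0,0.44]

```text
clock: 4.03
eef_pos: [475.2, 71.1, 106.6]
tool_rot: [-3.139, 0.208, 2.174]
force: [0.1, -0.3, -0.2]
width: 23.9
gripper_force: 0.0
```

```bash
python3 - <<'E'
from h import *
s=ctrl.read_state();print(s["clock"],s["eef_pos"],s["tool_rot"],s["width"],s["force"],s["qpos"].round(2))
p,R=tool(s);d=np.array([.562,-.827,0]);pc=np.array([510.9,16.7,58])
for k in(60,45.8,28.8): print(k,R.inv().apply(pc-k*d-p).round(1))
print("fwd unit in tool",R.inv().apply(d).round(3))
W=ctrl.calibration("wrist");im=ctrl.get_image("wrist")[:,:,::-1]
cv2.imwrite("pics/w2.png",im)
E
```

```text
4.025 [475.16391149  71.07783149 106.64612964] [-3.13925582  0.20828437  2.17441485] 23.938691319033772 [ 0.14078523 -0.27237149 -0.17804258] [-0.64  0.63  0.42  2.18 -0.13  0.32  0.43]
60 [ 5.1 -0.9 48.6]
45.8 [-8.8 -1.  51.6]
28.8 [-25.4  -1.1  55.1]
fwd unit in tool [-0.978 -0.006  0.207]
```

View pics/w2.png

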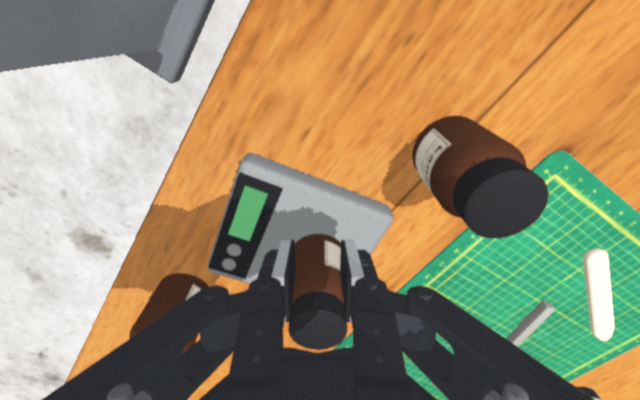

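The wrist view shows the jar at x≈317, midway between the fingertips (x≈280 and 355), so the lateral aim is good. I'll descend.

Call:
carry_out:
  deltas: [0,0,0,0.0013,-0.0002,0.0122,0.44,0,0,0,0.0013,-0.0002,0.0122,0.44,0,0,0,0.0013,-0.0002,0.0122,0.44,0,0,0,0.0013,-0.0002,0.0122,0.44,0,0,0,0,0,0,0.44,0,0,0,0,0,0,0.44]

```text
clock: 4.82
eef_pos: [477.2, 63.1, 61.9]
tool_rot: [-3.137, 0.206, 2.165]
force: [0.5, 0.4, -0.4]
width: 24.0
gripper_force: 0.0
```

Call:
carry_out:
  deltas: [0,0,0,-0.002,0,0.0004,0.44,0,0,0,-0.002,0,0.0004,0.44,0,0,0,-0.002,0,0.0004,0.44,0,0,0,-0.002,0,0.0004,0.44,0,0,0,0,0,0,0.44]

```text
clock: 5.45
eef_pos: [481.8, 57.1, 62.1]
tool_rot: [-3.138, 0.206, 2.165]
force: [0.4, -0.2, 0.7]
width: 23.9
gripper_force: 0.0
```

Call:
carry_out:
  deltas: [0,0,0,0.0006,0,0.003,0.44,0,0,0,0,0,0,0.44]

```text
clock: 5.7
eef_pos: [481.5, 57.3, 58.8]
tool_rot: [-3.137, 0.206, 2.166]
force: [-0.1, -0.2, -0.8]
width: 23.5
gripper_force: 0.0
```

```bash
python3 - <<'E'
from h import *
s=ctrl.read_state();print(s["clock"],s["eef_pos"],s["tool_rot"],s["force"],s["qpos"].round(3))
p,R=tool(s);d=np.array([.562,-.827,0]);pc=np.array([510.9,16.7,59])
for k in(45.8,28.8): print(k,R.inv().apply(pc-k*d-p).round(1))
E
```

```text
5.7 [481.54089363  57.3028276   58.84939913] [-3.13693549  0.20596468  2.1656508 ] [-0.05687215 -0.19582427 -0.81616258] [-0.639  0.747  0.48   2.191 -0.546  0.236  0.841]
45.8 [-4.2  1.5  0.7]
28.8 [-20.9   1.5   4.2]
```

Call:
carry_out:
  deltas: [0,0,0,-0.001,0.0005,0.0002,0.44,0,0,0,-0.001,0.0005,0.0002,0.44,0,0,0,-0.001,0.0005,0.0002,0.44,0,0,0,-0.001,0,0.0002,0.44,0,0,0,-0.001,0,0.0002,0.44,0,0,0,-0.001,0,0.0002,0.44,0,0,0,-0.001,0,0.0002,0.44,0,0,0,-0.001,0,0.0002,0.44,0,0,0,-0.001,0,0.0002,0.44,0,0,0,-0.001,0,0.0002,0.44,0,0,0,-0.001,0,0.0002,0.44,0,0,0,-0.001,0,0.0002,0.44]

```text
clock: 7.2
eef_pos: [489.8, 47.9, 59.1]
tool_rot: [-3.137, 0.206, 2.166]
force: [-0.7, 0.5, 0.4]
width: 24.0
gripper_force: 0.4
```

```bash
python3 - <<'E'
from h import *
s=ctrl.read_state();print(s["clock"],s["eef_pos"],s["tool_rot"],s["force"],s["qpos"].round(3))
p,R=tool(s);d=np.array([.562,-.827,0]);pc=np.array([510.9,16.7,59])
print(d@(pc-p))
for k in(28.8,): print(k,R.inv().apply(pc-k*d-p).round(1))
im=[ctrl.get_image(n)[:,:,::-1] for n in("wrist","scene","side")]
for n,i in zip("wcs",im): cv2.imwrite(f"pics/{n}3.png",i)
r=lambda i:cv2.resize(i,(400,300),interpolation=cv2.INTER_CUBIC)
cv2.imwrite("pics/m3.png",np.vstack([np.hstack([r(im[1][160:220,260:340]),r(im[2][175:235,320:400])]),np.hstack([r(im[0][200:350,220:420])]*2)]))
E
```

```text
7.2 [489.76320022  47.87325823  59.09102917] [-3.13726624  0.20588559  2.16570659] [-0.7258989   0.51839414  0.37933397] [-0.612  0.749  0.479  2.176 -0.538  0.243  0.856]
37.659166036119224
28.8 [-8.7 -0.   1.9]
```

View pics/m3.png

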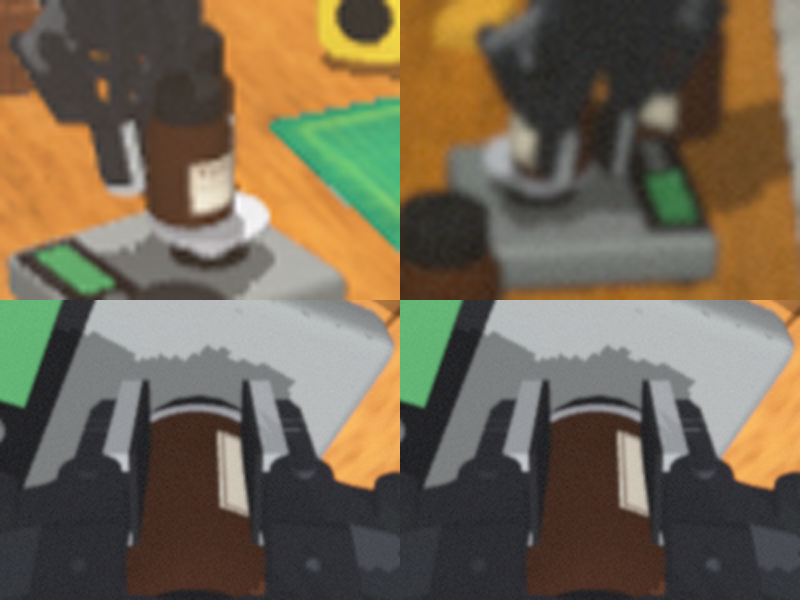

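The composite shows the jar upright and moving. A thin rim of pan now shows on the gripper side, and the force is about 1 N. I'll keep pushing.

Call:
carry_out:
  deltas: [0,0,0,-0.001,0,0.0002,0.44,0,0,0,-0.001,0,0.0002,0.44,0,0,0,-0.001,0,0.0002,0.44,0,0,0,-0.001,0,0.0002,0.44,0,0,0,-0.001,0,0.0002,0.44,0,0,0,-0.001,0,0.0002,0.44,0,0,0,0,0,0,0.44]

```text
clock: 8.22
eef_pos: [493.3, 42.8, 59.2]
tool_rot: [-3.137, 0.206, 2.166]
force: [0.2, 0.6, 0.7]
width: 23.7
gripper_force: 0.4
```

```bash
python3 - <<'E'
from h import *
s=ctrl.read_state();print(s["clock"],s["eef_pos"],s["tool_rot"],s["force"],s["qpos"].round(3))
p,R=tool(s);d=np.array([.562,-.827,0]);pc=np.array([510.9,16.7,59])
print(d@(pc-p),R.inv().apply(pc-28.8*d-p).round(1))
W=ctrl.calibration("wrist");im=ctrl.get_image("wrist")[:,:,::-1]
cv2.imwrite("pics/w4.png",im);np.savez("w4.npz",**W)
# rim strip in the finger gap: bright pixels along columns
h=cv2.cvtColor(im,cv2.COLOR_BGR2HSV)
o=im.copy()
for c in(306,312,318,324,330): print(c,[tuple(int(x) for x in im[r,c]) for r in range(240,262,2)])
# predicted rows: near pan edge and centred jar's base edge
for r,z in((30,50),(21.5,50)): print(r,proj(W,np.array([*(pc-r*d)[:2],z])))
E
```

```text
8.225 [493.29124281  42.75159847  59.17103842] [-3.13745145  0.20607985  2.16552257] [0.20004916 0.60044283 0.7279893 ] [-0.599  0.75   0.477  2.171 -0.534  0.244  0.863]
31.440793476260016 [-2.6 -0.1  0.7]
306 [(127, 125, 123), (73, 71, 71), (66, 63, 61), (156, 150, 149), (184, 175, 175), (192, 184, 182), (187, 181, 181), (188, 181, 181), (147, 143, 147), (49, 53, 73), (27, 38, 61)]
312 [(101, 98, 96), (42, 42, 38), (118, 113, 112), (173, 166, 165), (189, 182, 180), (189, 182, 181), (190, 182, 180), (181, 174, 175), (85, 86, 96), (30, 40, 63), (29, 43, 65)]
318 [(69, 67, 65), (39, 36, 36), (126, 120, 120), (176, 168, 169), (189, 181, 181), (188, 180, 179), (186, 179, 178), (179, 171, 172), (76, 78, 90), (34, 42, 67), (31, 41, 67)]
324 [(94, 92, 91), (38, 38, 39), (118, 113, 112), (172, 164, 162), (189, 182, 181), (189, 180, 181), (189, 181, 182), (180, 173, 173), (90, 90, 101), (28, 43, 62), (32, 43, 65)]
330 [(122, 122, 118), (58, 55, 56), (72, 67, 69), (157, 150, 148), (182, 176, 174), (186, 178, 178), (187, 179, 180), (187, 180, 179), (164, 158, 160), (60, 64, 79), (31, 42, 64)]
30 [318.55805197 245.48958614]
21.5 [318.56962785 257.2456893 ]
```

The rim strip in the finger gap runs from row 244 to 255.5, about 8.3 mm, against 8.5 mm if the jar were centred. It is also laterally symmetric. I'll back off and check from above.

Call:
carry_out:
  deltas: [0,0,0,0.002,0,-0.0004,0.44,0,0,0,0.005,0,-0.001,0.44,0,0,0,0.01,0,-0.002,0.44,0,0,0,0.01,0,-0.002,0.44,0,0,0,0,0,-0.03,0.44,0,0,0,0,0,-0.04,0.44,0,0,0,0,0,-0.04,0.44,0,6,0,0,0,-0.03,0.44,0,6,0,0,0,0,0.44,0,0,0,-0.04,0,0,0.44,0,0,0,-0.05,0,0,0.44,0,0,0,-0.05,0,0,0.44]

```text
clock: 9.78
eef_pos: [541.1, -26.2, 195.4]
tool_rot: [-3.138, -0.004, 2.166]
force: [0.3, 0.1, -0.8]
width: 23.8
gripper_force: 0.0
```

Call:
carry_out:
  deltas: [0,0,0,-0.02,0,0,0.44,0,0,0,0,0,0,0.44,0,0,0,0,0,0,0.44]

```text
clock: 10.15
eef_pos: [550.9, -41.0, 195.0]
tool_rot: [-3.137, -0.006, 2.166]
force: [-0.3, 0.1, 0.2]
width: 23.9
gripper_force: 0.0
```

```bash
python3 - <<'E'
from h import *
s=ctrl.read_state();print(s["clock"],s["eef_pos"],s["tool_rot"])
W=ctrl.calibration("wrist");im=ctrl.get_image("wrist")[:,:,::-1].copy()
cv2.imwrite("pics/w5.png",im);np.savez("w5.npz",**W)
c=proj(W,np.array([510.9,16.7,50])).astype(int);print(c,-W["R"].T@W["t"])
x,y=c; print(measure(im,W,x-45,x+45,max(0,y-45),y+45,vis="pics/m5.png"))
E
```

```text
10.15 [550.86900148 -40.97766953 195.01921009] [-3.13704511 -0.00551117  2.16635601]
[318 109] [507.82417679  22.42731442 338.02469482]
{'pan': (array([511.12785943,  16.23790004]), np.float64(0.31726519308290557), np.int64(96)), 'cap': (array([507.53102363,  18.86307647]), (315.7119445800781, 106.67594146728516, 27.314414978027344)), 'panbox': (317, 76, 35, 68)}
```

View pics/m5.png

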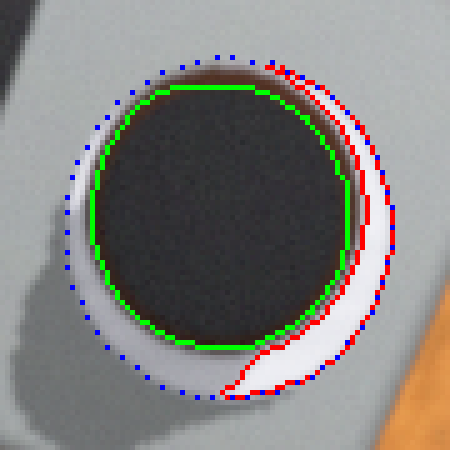

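The jar now stands inside the pan, with rim showing all round. The silhouette sits about 3 to 4 mm up and left of the pan circle, but part of that may be lean from the pan's tilt. I'll separate cap and body and look for the base edges in the fixed cameras.

```bash
python3 - <<'E'
from h import *
W=dict(np.load("w5.npz"));im=cv2.imread("pics/w5.png");h=cv2.cvtColor(im,cv2.COLOR_BGR2HSV)
for c in(np.s_[60:150,316],np.s_[107,270:365]): print([ (int(i),tuple(map(int,p))) for i,p in enumerate(im[c])][::2])
cv2.imwrite("pics/c5.png",ctrl.get_image("scene")[:,:,::-1]);cv2.imwrite("pics/s5.png",ctrl.get_image("side")[:,:,::-1])
a=cv2.imread("pics/c5.png")[160:220,260:340];b=cv2.imread("pics/s5.png")[175:235,320:400]
r=lambda i:cv2.resize(i,(800,600),interpolation=cv2.INTER_CUBIC)
cv2.imwrite("pics/z5.png",cv2.resize(np.hstack([r(a),r(b)])[150:],(800,225)) if 0 else np.hstack([cv2.resize(i,(400,300),interpolation=cv2.INTER_CUBIC) for i in(a,b)]))
E
```

```text
[(0, (181, 181, 177)), (2, (182, 181, 175)), (4, (180, 180, 176)), (6, (182, 180, 178)), (8, (178, 178, 175)), (10, (177, 177, 174)), (12, (177, 176, 174)), (14, (180, 180, 177)), (16, (153, 152, 155)), (18, (59, 66, 90)), (20, (42, 53, 77)), (22, (52, 51, 54)), (24, (54, 51, 52)), (26, (52, 49, 46)), (28, (56, 54, 54)), (30, (51, 49, 50)), (32, (51, 51, 51)), (34, (52, 49, 50)), (36, (50, 49, 47)), (38, (52, 49, 49)), (40, (52, 50, 47)), (42, (52, 51, 51)), (44, (50, 50, 50)), (46, (47, 48, 45)), (48, (52, 47, 51)), (50, (54, 48, 51)), (52, (54, 47, 50)), (54, (54, 52, 51)), (56, (46, 43, 42)), (58, (48, 48, 43)), (60, (47, 46, 46)), (62, (50, 46, 47)), (64, (49, 47, 47)), (66, (48, 44, 44)), (68, (51, 47, 47)), (70, (43, 44, 46)), (72, (34, 40, 53)), (74, (86, 86, 94)), (76, (166, 161, 159)), (78, (173, 167, 166)), (80, (177, 172, 170)), (82, (181, 173, 173)), (84, (133, 128, 127)), (86, (119, 121, 117)), (88, (159, 159, 156))]
[(0, (175, 175, 168)), (2, (171, 169, 165)), (4, (171, 171, 166)), (6, (171, 170, 165)), (8, (171, 171, 166)), (10, (172, 171, 165)), (12, (165, 163, 159)),
[... 160 characters left out ...]
50, 49)), (30, (49, 45, 46)), (32, (51, 47, 49)), (34, (50, 45, 48)), (36, (46, 42, 42)), (38, (51, 49, 50)), (40, (55, 52, 55)), (42, (53, 48, 50)), (44, (50, 45, 47)), (46, (52, 50, 49)), (48, (53, 51, 49)), (50, (57, 54, 54)), (52, (53, 47, 49)), (54, (54, 51, 53)), (56, (51, 45, 49)), (58, (50, 49, 48)), (60, (49, 47, 47)), (62, (50, 47, 47)), (64, (54, 48, 49)), (66, (53, 51, 50)), (68, (49, 47, 46)), (70, (45, 44, 48)), (72, (37, 48, 72)), (74, (96, 97, 111)), (76, (236, 230, 231)), (78, (244, 239, 239)), (80, (227, 221, 220)), (82, (180, 179, 176)), (84, (183, 180, 177)), (86, (180, 180, 176)), (88, (180, 179, 175)), (90, (183, 181, 178)), (92, (182, 183, 178)), (94, (170, 172, 166))]
```

View pics/z5.png

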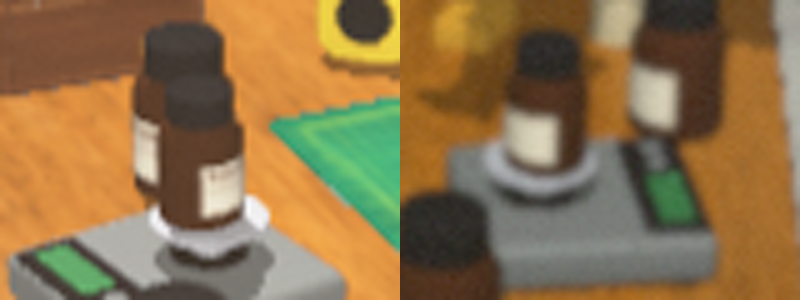

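```bash
python3 - <<'E'
from h import *
W=dict(np.load("w5.npz"))
u=np.array([-.5605,.828]);v=np.array([.828,.5605]);pc=np.array([511.1,16.2])
def c(a,b,z,n):
    A,B=[onz(W,p,z)[:2] for p in(a,b)];m=(A+B)/2-pc;print(n,"diam",np.linalg.norm(A-B).round(1),"along u,v",(m@u).round(2),(m@v).round(2))
c((316,77),(316,134.3),95,"body vert");c((290.3,107),(343.8,107),95,"body hor")
c((316,81.2),(316,131.2),120,"cap vert");c((292.5,107),(341.3,107),120,"cap hor")
print(proj(W,np.array([507.8,22.4,50])))
W=dict(np.load("w4.npz"))
o=-W["R"].T@W["t"];print("cam4",o)
for r in(244,255.5): print(r,(onz(W,(318,r),50)[:2]-pc)@u,(onz(W,(318,r),48)[:2]-pc)@u)
for r in(245,255.5):print((onz(W,(306,r),50)[:2]-pc)@v,(onz(W,(330,r),50)[:2]-pc)@v)
E
```

```text
body vert diam 42.4 along u,v 4.07 -1.5
body hor diam 41.4 along u,v 3.65 -0.69
cap vert diam 33.2 along u,v 4.13 -1.26
cap hor diam 33.8 along u,v 3.99 -0.65
[318.9149542  102.47531813]
cam4 [434.42639346 129.6111897  182.83236561]
244 31.565334443845977 29.979656335688077
255.5 23.308537521521185 21.59854036077915
-6.936400288747893 6.432212425394481
-7.08399427454148 6.581353451458466
```

The cap and body circles both sit about 4 mm along u (the gripper side) and -0.7 mm in v. The low view gave 0 to 2 mm, so a little more push in the same direction is due.

Call:
carry_out:
  deltas: [0,0,0,0.04,0,0,0.44,0,0,0,0.04,0,0,0.44,0,0,0,0.04,0,0,0.44,0,0,0,0.04,0,0,0.44,0,-6,0,0,0,0,0.44,0,-6,0,0,0,0,0.44,0,0,0,0,0,0,0.44]

```text
clock: 11.18
eef_pos: [460.4, 92.7, 195.3]
tool_rot: [-3.135, 0.204, 2.173]
force: [-0.5, -0.2, -0.1]
width: 24.0
gripper_force: 0.0
```

```bash
cat >>h.py <<'E'
def goto(k,z,v0=0.,pc=(511.1,16.2)):
    u=np.array([-.5605,.828,0]);v=np.array([.828,.5605,0]);p,R=tool()
    print(k,z,"tool shift",R.inv().apply(np.array([*pc,z])+k*u+v0*v-p).round(1), "now u,v",((p-[*pc,0])@u).round(1),((p-[*pc,0])@v).round(1))
E
python3 - <<'E'
from h import *
s=ctrl.read_state();print(s["clock"],s["eef_pos"],s["tool_rot"],s["qpos"].round(3))
goto(50,59,-.7);goto(36,59,-.7)
E
```

```text
11.175 [460.44132479  92.70363851 195.33830614] [-3.13532579  0.20441768  2.17267969] [-0.985  0.547  0.85   2.119 -0.376  0.601  0.68 ]
50 59 tool shift [-13.2  -1.  142. ] now u,v 91.7 0.9
36 59 tool shift [-26.9  -1.1 144.8] now u,v 91.7 0.9
```

Call:
carry_out:
  deltas: [0,0,0,-0.0022,-0.0002,0.0235,0.44,0,0,0,-0.0022,-0.0002,0.0235,0.44,0,0,0,-0.0022,-0.0002,0.0235,0.44,0,0,0,-0.0022,-0.0002,0.0235,0.44,0,0,0,-0.0022,-0.0002,0.0235,0.44,0,0,0,-0.0022,0,0.0235,0.44,0,0,0,0,0,0,0.44,0,0,0,0,0,0,0.44]

```text
clock: 12.18
eef_pos: [484.8, 53.8, 61.3]
tool_rot: [-3.138, 0.206, 2.164]
force: [0.7, 0.1, 0.3]
width: 23.8
gripper_force: 0.0
```

```bash
python3 - <<'E'
from h import *
s=ctrl.read_state();print(s["clock"],s["eef_pos"],s["tool_rot"],s["qpos"].round(3))
goto(36,59,0);goto(29,59,0)
E
```

```text
12.175 [484.80947465  53.81128442  61.33822911] [-3.13841423  0.20555043  2.16408534] [-0.643  0.748  0.503  2.185 -0.589  0.25   0.893]
36 59 tool shift [-9.2  0.7  4.3] now u,v 45.9 -0.7
29 59 tool shift [-16.1   0.7   5.7] now u,v 45.9 -0.7
```

Call:
carry_out:
  deltas: [0,0,0,-0.002,0.0005,0.0013,0.44,0,0,0,-0.002,0.0005,0.0012,0.44,0,0,0,-0.002,0.0005,0.0012,0.44,0,0,0,-0.002,0,0.0005,0.44,0,0,0,-0.002,0,0.0005,0.44,0,0,0,-0.002,0,0.0005,0.44,0,0,0,0,0,0,0.44]

```text
clock: 13.05
eef_pos: [492.9, 44.2, 58.0]
tool_rot: [-3.137, 0.206, 2.165]
force: [-1.1, -0.0, 0.4]
width: 24.4
gripper_force: 0.0
```

Call:
carry_out:
  deltas: [0,0,0,-0.001,0,0.0001,0.44,0,0,0,-0.001,0,0.0001,0.44,0,0,0,-0.001,0,0.0001,0.44,0,0,0,0,0,0,0.44]

```text
clock: 13.55
eef_pos: [494.4, 42.0, 58.3]
tool_rot: [-3.137, 0.206, 2.166]
force: [-0.7, 0.2, 0.3]
width: 23.8
gripper_force: 0.2
```

```bash
python3 - <<'E'
from h import *
s=ctrl.read_state();print(s["clock"],s["eef_pos"],s["tool_rot"],s["force"])
goto(29,59,.8);goto(28,59,.8)
E
```

```text
13.55 [494.38389311  41.97984776  58.34489052] [-3.13740056  0.2058599   2.16557036] [-0.6670988   0.23039544  0.33081087]
29 59 tool shift [-1.8  0.2 -0.3] now u,v 30.7 0.6
28 59 tool shift [-2.8  0.2 -0.1] now u,v 30.7 0.6
```

Call:
carry_out:
  deltas: [0,0,0,-0.0008,0,0,0.44,0,0,0,-0.0008,0,0,0.44,0,0,0,0,0,0,0.44,0,0,0,0.002,0,-0.0004,0.44,0,0,0,0.005,0,-0.001,0.44,0,0,0,0.01,0,-0.002,0.44,0,0,0,0.01,0,-0.002,0.44,0,0,0,0,0,-0.04,0.44,0,0,0,0,0,-0.05,0.44,0,0,0,0,0,-0.05,0.44,0,6,0,0,0,0,0.44,0,6,0,0,0,0,0.44]

```text
clock: 15.05
eef_pos: [463.7, 90.8, 196.2]
tool_rot: [-3.139, -0.007, 2.171]
force: [0.6, -1.1, 0.3]
width: 23.9
gripper_force: 0.0
```

Call:
carry_out:
  deltas: [0,0,0,-0.04,0,0,0.44,0,0,0,-0.04,0,0,0.44,0,0,0,-0.04,0,0,0.44,0,0,0,-0.04,0,0,0.44,0,0,0,0,0,0,0.44,0,0,0,0,0,0,0.44]

```text
clock: 15.8
eef_pos: [553.1, -43.8, 194.4]
tool_rot: [-3.137, -0.005, 2.165]
force: [0.3, 0.3, -0.4]
width: 23.7
gripper_force: 0.0
```

```bash
cat >>h.py <<'E'
def look(n):
    s=ctrl.read_state();print(s["clock"],s["eef_pos"],s["tool_rot"])
    W=ctrl.calibration("wrist");im=ctrl.get_image("wrist")[:,:,::-1].copy();cv2.imwrite(f"pics/w{n}.png",im);np.savez(f"w{n}.npz",**W)
    x,y=proj(W,np.array([511.1,16.2,50])).astype(int)
    m=measure(im,W,x-45,x+45,max(0,y-45),y+45,vis=f"pics/m{n}.png");pc=m["pan"][0];print(m)
    h=cv2.cvtColor(im,cv2.COLOR_BGR2HSV).astype(int); jx,jy,_=m["cap"][1]
    u=np.array([-.5605,.828]);v=np.array([.828,.5605])
    win=np.zeros(im.shape[:2],bool);win[max(0,y-45):y+45,x-45:x+45]=True
    for nm,mask,z in(("body",im.max(2)<105,95),("cap",(im.max(2)<75)&(im[...,2].astype(int)-im[...,0]<10),120)):
        k=cv2.morphologyEx((mask&win).astype(np.uint8),cv2.MORPH_OPEN,np.ones((7,7),np.uint8))
        c=max(cv2.findContours(k,0,1)[0],key=cv2.contourArea)[:,0]
        q,e=circ(np.array([onz(W,p,z)[:2] for p in c]));o=q[:2]-pc
        print(nm,"r",q[2].round(1),"res",round(e,2),"off u,v",(o@u).round(2),(o@v).round(2))
E
python3 -c "
from h import *
look(6)"
```

```text
15.8 [553.0741519  -43.79334505 194.44437219] [-3.1368697  -0.00524926  2.16533082]
{'pan': (array([511.32186472,  16.32605736]), np.float64(0.28297773626306366), np.int64(144)), 'cap': (array([509.58737064,  16.81373998]), (316.01806640625, 105.5618896484375, 27.34459686279297)), 'panbox': (286, 71, 66, 69)}
body r 20.5 res 0.22 off u,v 1.04 -0.66
cap r 16.1 res 0.16 off u,v 1.28 -0.49
```

View pics/m6.png

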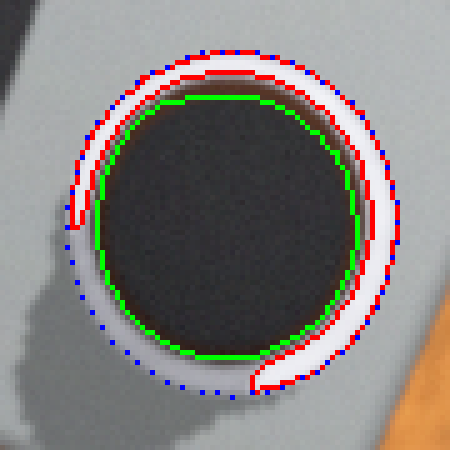

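The picture shows the jar upright with rim all round, and the remaining offset is about 1.1 mm in u and -0.6 mm in v. I'll do one more fine push of about 1 mm.

Call:
carry_out:
  deltas: [0,0,0,0.04,0,0,0.44,0,0,0,0.04,0,0,0.44,0,0,0,0.04,0,0,0.44,0,0,0,0.04,0,0,0.44,0,-6,0,0,0,0,0.44,0,-6,0,0,0,0,0.44,0,0,0,0,0,0,0.44]

```text
clock: 16.73
eef_pos: [462.1, 91.0, 194.7]
tool_rot: [-3.135, 0.204, 2.173]
force: [-0.0, 0.2, -0.3]
width: 24.1
gripper_force: 0.0
```

Call:
carry_out:
  deltas: [0,0,0,-0.0022,-0.0002,0.0235,0.44,0,0,0,-0.0022,-0.0002,0.0235,0.44,0,0,0,-0.0022,-0.0002,0.0235,0.44,0,0,0,-0.0022,-0.0002,0.0235,0.44,0,0,0,-0.0022,-0.0002,0.0235,0.44,0,0,0,-0.0022,0,0.0235,0.44,0,0,0,0,0,0,0.44,0,0,0,0,0,0,0.44]

```text
clock: 17.73
eef_pos: [486.8, 51.8, 60.8]
tool_rot: [-3.138, 0.205, 2.164]
force: [0.7, -0.6, 0.9]
width: 23.9
gripper_force: 0.0
```

```bash
python3 - <<'E'
from h import *
s=ctrl.read_state();print(s["clock"],s["eef_pos"],s["qpos"].round(3))
goto(35,59,1.1);goto(28.1,59,1.1)
E
```

```text
17.725 [486.75398531  51.77810699  60.81915328] [-0.647  0.754  0.519  2.182 -0.634  0.258  0.942]
35 59 tool shift [-7.6  1.3  3.4] now u,v 43.1 -0.2
28.1 59 tool shift [-14.3   1.4   4.8] now u,v 43.1 -0.2
```

Call:
carry_out:
  deltas: [0,0,0,-0.002,0.0005,0.0011,0.44,0,0,0,-0.002,0.0005,0.0011,0.44,0,0,0,-0.002,0.0004,0.001,0.44,0,0,0,-0.002,0,0.0004,0.44,0,0,0,-0.002,0,0.0004,0.44,0,0,0,-0.001,0,0.0002,0.44,0,0,0,-0.001,0,0.0002,0.44,0,0,0,0,0,0,0.44,0,0,0,0,0,0,0.44]

```text
clock: 18.85
eef_pos: [494.6, 42.4, 58.3]
tool_rot: [-3.137, 0.206, 2.166]
force: [-1.1, -0.5, -0.1]
width: 24.0
gripper_force: 0.0
```

```bash
python3 - <<'E'
from h import *
s=ctrl.read_state();print(s["clock"],s["eef_pos"],s["force"])
goto(28.1,59,1.1)
E
```

```text
18.85 [494.59200167  42.41262453  58.27234868] [-1.14704691 -0.50938507 -0.06175867]
28.1 59 tool shift [-3.   0.1 -0.1] now u,v 31.0 1.0
```

Call:
carry_out:
  deltas: [0,0,0,-0.001,0,0,0.44,0,0,0,-0.001,0,0,0.44,0,0,0,-0.001,0,0,0.44,0,0,0,0,0,0,0.44,0,0,0,0.002,0,-0.0004,0.44,0,0,0,0.005,0,-0.001,0.44,0,0,0,0.01,0,-0.002,0.44,0,0,0,0.01,0,-0.002,0.44,0,0,0,0,0,-0.05,0.44,0,0,0,0,0,-0.05,0.44,0,0,0,0,0,-0.04,0.44]

```text
clock: 20.23
eef_pos: [464.7, 87.9, 197.2]
tool_rot: [-3.138, 0.206, 2.166]
force: [0.2, 0.0, -0.2]
width: 23.7
gripper_force: 0.0
```

Call:
carry_out:
  deltas: [0,6,0,0,0,0,0.44,0,6,0,0,0,0,0.44,0,0,0,-0.04,0,0,0.44,0,0,0,-0.04,0,0,0.44,0,0,0,-0.04,0,0,0.44,0,0,0,-0.04,0,0,0.44,0,0,0,0,0,0,0.44,0,0,0,0,0,0,0.44]

```text
clock: 21.22
eef_pos: [554.1, -44.6, 194.7]
tool_rot: [-3.137, -0.005, 2.165]
force: [0.5, 0.8, -0.7]
width: 23.9
gripper_force: 0.0
```

```bash
python3 -c "
from h import *
look(7)"
```

```text
21.225 [554.05818156 -44.59565655 194.67365087] [-3.13685758 -0.00523308  2.16523199]
{'pan': (array([511.26645467,  16.4141001 ]), np.float64(0.28410673575867784), np.int64(143)), 'cap': (array([510.63587743,  16.12659222]), (316.1475524902344, 105.50819396972656, 27.130645751953125)), 'panbox': (285, 69, 66, 69)}
body r 20.4 res 0.21 off u,v -0.23 -0.4
cap r 16.1 res 0.17 off u,v -0.03 -0.2
```

View pics/m7.png

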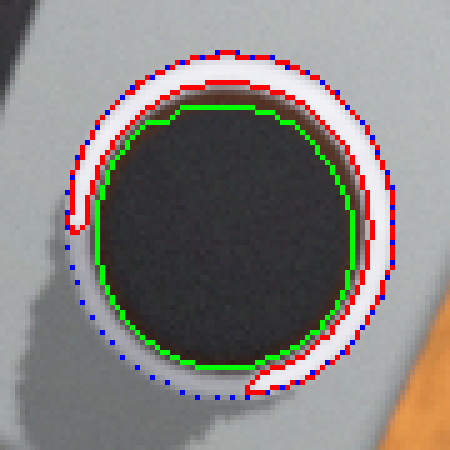

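The jar is now centred to within about 0.5 mm and upright, since cap and body are concentric. The gripper is well clear, so I'm handing in.

```bash
python3 -c "
from cell import ctrl
print(ctrl.finish_job())"
```

```text
the job is handed in; nothing more can be done
None
```

The jar stands upright in the middle of the pan, within about 0.5 mm of centre by the wrist camera, and the job was handed in at about 21 s with the gripper clear; no verdict came back.

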